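# Clear a post-bound volume and snap its cap on

## Robot

A 7-joint arm with a two-finger parallel gripper is mounted at the origin on the work surface. World frame = base frame: x ahead of the robot, y to its left, z up, the work surface at z = 0. Lengths are in m, angles in rad, forces in N, time in s.
With the tool pointing down it reaches from about 0.4 to 0.875 m from the base axis. Payload 6.5 kg.
Tool frame: the origin (TCP) lies midway between the tips of the shut fingers; the grasp point (between the pads) lies 19 mm behind it; z points along the fingers, x is the direction in which the jaws open and shut, and the axes are right-handed (so a half turn about z gives the same grasp; the last joint's range is limited). The gripper opens to 85 mm and grips with 20 to 120 N. Pads are 22 mm wide; open, the fingers measure 114 mm over their backs; the gripper's body (76 mm by 85 mm) begins 54 mm behind the grasp point. The pads swing forward as they close: fully open they stand 13 mm farther back than shut.
Start: joints at [-1.293, 0.536, -0.004, 1.538, 0.003, 1.067, -0.071], TCP at [0.219, 0.612, 0.231] pointing down, gripper open.
Joint ranges: [-2.7, 2.7], [-0.37, 2.16], [-1.27, 1.26], [0.24, 2.4], [-1.31, 4.45], [0.19, 1.91], [-2.76, 2.76]. Speed limits (rad/s): [2.39, 2.39, 3.14, 3.14, 3.14, 3.14, 3.14].

## Interface

Orientations are given as a rotation vector (axis times angle).
In Python, from plant import readout, vision, close_job gives the robot as it stands.
- The arm moves only by the tool drive_tool, never from a script. Its argument "motion" is a list that holds one entry, the list of rows, each a list of 4 numbers: the shift along the tool's x, y, z in cm, then the turn about the tool's z in rad. A call has 1 to 20 rows; each row is the pose to reach, as a shift and turn from the pose commanded when the call began, along the tool's axes at that moment; what a row does not reach only later rows make up. A row lasts 1/12 s, in which the tool goes at most 41.7 mm and 7.16 degrees, less where a joint would pass 70% of its speed; a pose out of reach is approached as far as the arm can. A call with a gripper value outside its range is refused whole. "gripper" is the opening, from 0 (shut) to 1 (fully open), set as the call begins (left out, the last holds). The fingers move at their own pace and stop on an object; "newtons" is the grip in N (left out, the last holds). Time passes only in rows, so rows that repeat a pose let the fingers close. It gives the time, the measured TCP pose, the force and the opening at its end, in the units of the state.
- readout.read_state(): the state, without advancing time (a new reading comes with each control period).
- vision.capture(name): name is "scene" or "top" or "wrist"; returns the picture (480x640x3 uint8, red, green, blue); there is no depth.
- vision.camera_params(name): a dict with "K" (3x3 intrinsics, pixels), "eye" and "attitude" of the camera in the world; the wrist camera has in their place "T_tool_cam" (4x4, takes a point from camera to tool coordinates, whose origin is the TCP and whose axes are the tool frame's). Camera axes: x right, y down, z forward; pixel columns grow to the right and rows downward; lengths in m; the calibration is good to about 2 mm. The wrist camera is an equidistant fisheye: a pixel r from the principal point sees the ray r / f radians off the axis. A picture is of the moment at which its call begins: read the wrist's pose just before it. camera_params takes no time and is no camera call.
- close_job(): hands the job in, once; it reports no verdict.
Trained networks look in the newest picture that a camera, given by its name, has taken for a name from the list of things; names that differ only in an ending like _2 or _b are one class to them, and where a whole thing is asked for, a point or a joint stands for the part that bears it (a point fixed in the world has none). Each returns a list of dicts, best first, with "p" (0 to 1); they miss things now and then, are a little off and sometimes report something else, mostly with a low value. They report only what shows in the picture. A call takes as long as a camera call. They do not tell look-alikes from the thing itself.
- vision.trace(label, camera): "mask" (480x640 bool, what is visible of it) and "bbox" ([left, top, right, bottom] as shares, 0 to 1, of the picture: columns of its width, rows of its height, round what is visible of it).
- vision.landmark_of(label, camera): "xy" ([column, row] as shares, 0 to 1, of the picture: columns of its width, rows of its height: a listed point, or the origin of a listed thing).
The state is a dict: "time_s": time; "q": joint angles; "qvel": joint speeds; "joint_efforts": joint torques, N m; "eef_pos": TCP position; "ee_rot": TCP orientation; "force": force on the tool from outside, world axes, zero at the start; "torque": the same for the moment, N m; "gripper_width": opening from 0.0 (shut) to 1.0 (fully open).
Only numpy, scipy, OpenCV 4.12 (cv2) and the standard library are available. Lean on these libraries where they do the work, as an engineer would, in place of code of your own. Each camera call takes 0.05 s, during which the arm holds its last target.

## Task

With the wooden scraper block, and never with the gripper itself, wipe all three bits of broken wax seal off the cover of the volume so that they lie on the desk, then set the scraper down on the desk clear of the volume. After that press the loose cap down over the bare post until it clicks and sits fully home on the flange, and keep pressing: finish while still holding the cap and pushing it down with a steady, clear push (about 10 N), without letting go. Leave the loupe, the old book and the pencil cup where they are.

Things in the scene. Friction and masses are not known exactly. Their poses are not given: they have to be found in the camera images.
- volume: Closed grey volume lying flat, fixed; 200 mm (own x) by 270 mm (own y), cover top 36 mm above the desk. Origin centre of underside, z up. Two posts stand near its -y edge (y = -85 mm, x = +60 and -60 mm; one bare, one capped, either way round). The wax bits lie at y = +10 to +100 mm, within 30 mm of the middle in x; their nearest free edge is the +y one, y = +135 mm.
- post: Bare metal post, fixed. Origin on the cover, centre of its flange's underside, z up. Flange 48 mm wide, 4 mm thick; stem 24 mm wide, top 28 mm above the origin, last 6 mm tapering to 14 mm. Three sprung balls bulge 3.5 mm from the stem. A cap meets them with its rim 12 mm above the flange; after a push of some 10 to 15 N it clicks past, the force drops, and it goes on down to the flange.
- capped: The other post of the volume with its cap already on, fixed: a black cylinder 40 mm in diameter on a 48 mm flange, top 50 mm above its origin, which lies on the cover top. Leave as it is.
- cap_center (a point): Centre (half-way up, on the axis) of the loose cap: black plastic cylinder, 40 mm wide, 46 mm high, 60 g, upright on the desk, open side down, z up. Bore 32 mm wide, 34 mm deep, inner lip 27 mm wide, 3 to 7 mm above the rim. Home on the post, its rim is on the flange and its centre 27 mm above the post's origin. Grip it at the centre across any diameter.
- scraper_grip (a point): Point on the middle of the wooden scraper block, 40 mm above its underside. Foot 120 mm (own x) by 28 mm (own y), 14 mm high; on it an upright grip rib 75 mm (x) by 18 mm (y), 14 to 60 mm high: pinch it across y. Stands on its foot on the desk, 150 g, z up. Wipes broadside, along its own y.
- bit0: Reddish bit of broken wax seal, about 22 x 18 mm and 10 mm high, 11 g, loose on the cover of the volume. Origin at the centre of its underside.
- bit1: Reddish bit of broken wax seal, about 22 x 18 mm and 10 mm high, 11 g, loose on the cover of the volume. Origin at the centre of its underside.
- bit2: Reddish bit of broken wax seal, about 22 x 18 mm and 10 mm high, 11 g, loose on the cover of the volume. Origin at the centre of its underside.
- loupe: Bystander: black waisted stand magnifier with glass top, 48 mm wide, 50 mm high, on the desk beyond the volume. Origin under its centre.
- oldbook: Bystander: old brown book lying flat, 150 x 210 x 44 mm, on the desk to the left. Origin under its centre.
- pencilcup: Bystander: white ceramic cup, 74 mm wide, 95 mm high, on the desk to the right. Origin under its centre.
Things that resemble listed ones, but are neither listed nor needed, are in the scene too. What is shaped like the part that bears cap_center but blue is not meant.

How it is judged:
On the way, in this order (a step that is already met when the one before it is completed fails the run):
1. all three wax bits are off the cover and down on the desk, the cap not yet taken away (height (world z) of bit0 between -0.02 and 0.03 m and height (world z) of bit1 between -0.02 and 0.03 m and height (world z) of bit2 between -0.02 and 0.03 m and distance of cap_center from where it was at the start of the episode below 0.05 m), for 0.2 s.
2. the scraper stands or lies on the desk, clear of the volume, let go (height (world z) of scraper_grip below 0.05 m and contact force between the fingers and scraper below 0.1 N and contact force between scraper and volume below 0.1 N and distance of cap_center from where it was at the start of the episode below 0.05 m), for 0.1 s.
3. the cap has clicked past the balls and is pressed home on the flange (z of cap_center in the frame of post between 0.023 and 0.0295 m and horizontal distance between cap_center and post below 0.004 m and angle between cap_center's own z axis and vertical below 0.08 rad and contact force between cap and post above 3 N and contact force between the fingers and cap above 2 N), for 0.3 s.
At the end, for the whole second after the job is handed in: Cap home on the post (centre under 29.5 mm above its origin, 4 mm of the axis, 0.08 rad of upright), held by the gripper and pressed on with over 3 N; the three wax bits on the desk; the scraper at rest on the desk (grip point under 50 mm), not touching the volume (all of step 3 and height (world z) of bit0 between -0.02 and 0.03 m and height (world z) of bit1 between -0.02 and 0.03 m and height (world z) of bit2 between -0.02 and 0.03 m and height (world z) of scraper_grip below 0.05 m and linear speed of scraper below 0.02 m/s and contact force between scraper and volume below 0.1 N); the arm keeps its last pose, push and grip.
It fails at once if the gripper or arm touches a wax bit (contact force between any of the fingers, the arm and bit0 above 0.3 N or contact force between any of the fingers, the arm and bit1 above 0.3 N or contact force between any of the fingers, the arm and bit2 above 0.3 N).
It fails at once if the loupe, old book or pencil cup is shifted by more than 25 mm (distance of any of loupe, oldbook, pencilcup from where it was at the start of the episode above 0.025 m).
It also fails if it takes over 64 s, if anything falls off the work surface, if the arm or the gripper's body presses on something with over 40 N, if the wrist force passes 120 N, or if a joint passes its speed limit or range.

## Working session

There is one attempt and no reset: what is moved stays moved. The work goes in short steps, Python scripts to look and compute and a tool call to move; the robot and the scene stay as the last step left them, time stands still between calls to the robot, and variables do not carry over. Pictures are saved under pics/ and viewed, and the job is handed in when it is done.

Besides the shell and the picture viewer there is one more tool, called after "Emit:" by a JSON object that holds its "method" and its "body", one argument or row to a line. drive_tool: Moves the arm, as the interface text tells. Its arguments: {"type":"object","properties":{"motion":{"type":"array","items":{"type":"array","items":{"type":"array","items":{"type":"number"}}}},"gripper":{"type":"number"},"newtons":{"type":"number"}},"required":["motion"]}

```bash
ls; mkdir -p pics
python3 - <<'E'
from plant import readout, vision
import cv2
print(readout.read_state())
for n in ["scene","top","wrist"]:
    im=vision.capture(n); cv2.imwrite(f"pics/a_{n}.png",im[:,:,::-1]); print(n,vision.camera_params(n))
E
```

```text
pics
{'time_s': 0.0, 'q': array([-1.29315461,  0.53717913, -0.00446629,  1.53889171,  0.00263139,
        1.06728945, -0.07121868]), 'qvel': array([ 0.00145954,  0.00108108,  0.00123579, -0.00133358,  0.00040275,
       -0.00125251, -0.00166357]), 'joint_efforts': array([ 2.62498561e-04, -5.83414364e+01,  1.04913756e+00, -2.59105414e+01,
        1.25236713e-02,  9.59667232e-03,  2.06129641e-06]), 'eef_pos': array([0.21891342, 0.61134531, 0.23039719]), 'ee_rot': array([ 2.56772053e+00,  1.80812825e+00, -2.12582794e-03]), 'force': array([-0.01743741, -0.7577813 ,  0.55294882]), 'torque': array([0.02123322, 0.01581072, 0.00058775]), 'gripper_width': 0.9990366833363724}
scene {'K': array([[515.33709726,   0.        , 321.17079941],
       [  0.        , 515.33709726, 238.28626856],
       [  0.        ,   0.        ,   1.        ]]), 'eye': array([1.30015526, 0.27170288, 1.1240927 ]), 'attitude': array([-1.56967825, -2.21026392,  0.69880764])}
top {'K': array([[442.00007155,   0.        , 316.54577583],
       [  0.        , 442.00007155, 242.87257525],
       [  0.        ,   0.        ,   1.        ]]), 'eye': array([0.47478793, 0.02603473, 0.96411209]), 'attitude': array([-2.11710897,  2.1640593 , -0.18754445])}
wrist {'K': array([[371.64829954,   0.        , 323.52604751],
       [  0.        , 371.64829954, 241.75746592],
       [  0.        ,   0.        ,   1.        ]]), 'T_tool_cam': array([[ 9.99999977e-01,  1.38040258e-05,  2.16176237e-04,
        -4.48593768e-04],
       [-7.13645342e-05,  9.63248069e-01,  2.68613387e-01,
        -6.68901205e-02],
       [-2.04523397e-04, -2.68613396e-01,  9.63248048e-01,
        -1.42296515e-01],
       [ 0.00000000e+00,  0.00000000e+00,  0.00000000e+00,
         1.00000000e+00]])}
```

View pics/a_scene.png

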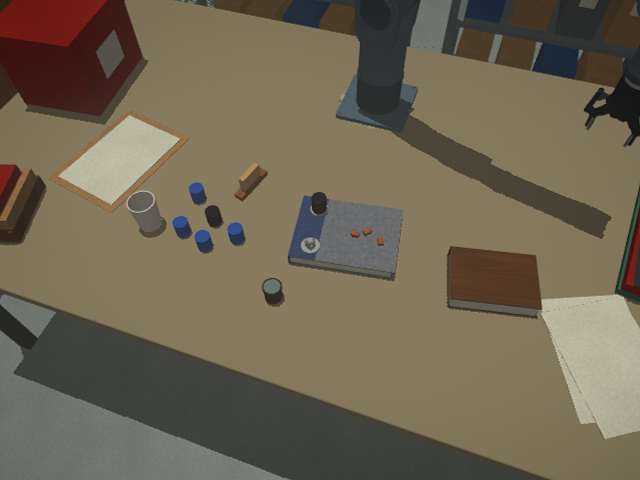

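View pics/a_top.png

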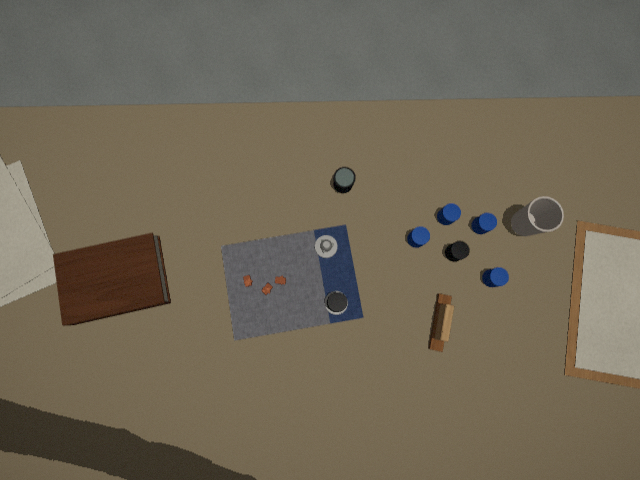

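View pics/a_wrist.png

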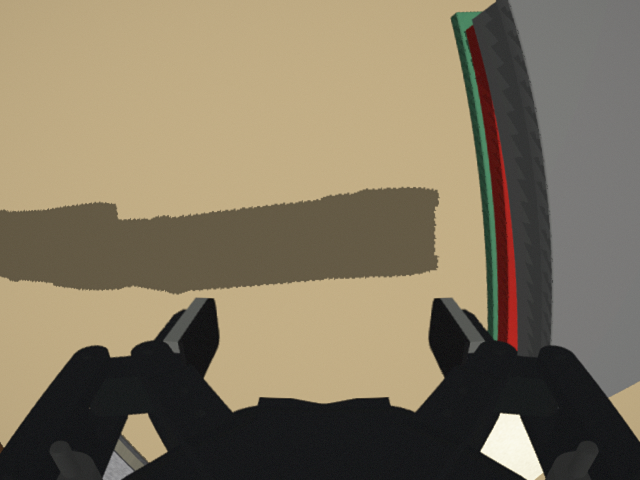

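The top view shows the black cap at (458,251) among blue look-alikes, the scraper at (441,322), the volume round (290,283) with bits at (248,281), (267,289) and (281,280), the bare post at (326,246) and the capped one at (337,301).

```bash
cat > h.py <<'E'
import numpy as np, cv2
from scipy.spatial.transform import Rotation as R
from plant import readout, vision
def cam(n, st=None):
    p=vision.camera_params(n)
    if n=="wrist":
        st=st or readout.read_state()
        T=np.eye(4);T[:3,:3]=R.from_rotvec(st["ee_rot"]).as_matrix();T[:3,3]=st["eef_pos"]
        T=T@p["T_tool_cam"]; return p["K"],T[:3,3],T[:3,:3]
    return p["K"],p["eye"],R.from_rotvec(p["attitude"]).as_matrix()
def ray(n,uv,st=None):
    K,e,A=cam(n,st); x=(uv[0]-K[0,2])/K[0,0]; y=(uv[1]-K[1,2])/K[1,1]
    if n=="wrist":
        r=np.hypot(x,y); d=np.array([np.sin(r)*x/max(r,1e-9),np.sin(r)*y/max(r,1e-9),np.cos(r)])
    else: d=np.array([x,y,1.])
    return e,A@d
def at_z(n,uv,z,st=None):
    e,d=ray(n,uv,st); return e+d*(z-e[2])/d[2]
def proj(n,P,st=None):
    K,e,A=cam(n,st); c=A.T@(np.asarray(P)-e)
    if n=="wrist":
        th=np.arctan2(np.hypot(c[0],c[1]),c[2]); s=th/max(np.hypot(c[0],c[1]),1e-9)
        return K[0,0]*c[0]*s+K[0,2],K[1,1]*c[1]*s+K[1,2]
    return K[0,0]*c[0]/c[2]+K[0,2],K[1,1]*c[1]/c[2]+K[1,2]
E
python3 - <<'E'
from h import *
Z={"volume":0,"post":.036,"capped":.036,"cap_center":.023,"scraper_grip":.04,"bit0":.036,"loupe":0,"oldbook":0,"pencilcup":0}
for cn in ["top","scene"]:
    for k,z in Z.items():
        for r in vision.landmark_of(k,cn)[:5]:
            uv=r["xy"]*np.array([640,480]); print(cn,k,round(r["p"],2),uv.round(0),at_z(cn,uv,z).round(3))
m=vision.trace("volume","top")[0]["mask"].astype(np.uint8)
print(readout.read_state()["time_s"])
for k in ["volume","scraper_grip"]:
    m=vision.trace(k,"top")[0]["mask"].astype(np.uint8)
    c=max(cv2.findContours(m,0,2)[0],key=cv2.contourArea)
    b=cv2.boxPoints(cv2.minAreaRect(c)); print(k,b.round(1).tolist(),[at_z("top",p,.036 if k=="volume" else .014).round(4).tolist() for p in b])
im=cv2.imread("pics/a_top.png")
cv2.imwrite("pics/b.png",cv2.resize(im[190:370,200:520],(800,450),interpolation=cv2.INTER_CUBIC))
E
```

```text
top volume 0.56 [290. 280.] [0.553 0.073 0.   ]
top post 0.82 [325. 245.] [ 0.624 -0.003  0.036]
top post 0.57 [293. 278.] [0.555 0.066 0.036]
top capped 0.6 [334. 300.] [ 0.507 -0.02   0.036]
top cap_center 0.89 [456. 252.] [ 0.605 -0.286  0.023]
top cap_center 0.86 [449. 211.] [ 0.695 -0.278  0.023]
top cap_center 0.64 [420. 237.] [ 0.638 -0.21   0.023]
top cap_center 0.57 [492. 279.] [ 0.545 -0.359  0.023]
top cap_center 0.57 [483. 226.] [ 0.661 -0.35   0.023]
top scraper_grip 0.75 [445. 321.] [ 0.459 -0.247  0.04 ]
top scraper_grip 0.48 [335. 300.] [ 0.506 -0.021  0.04 ]
top bit0 0.61 [117. 280.] [0.558 0.433 0.036]
top bit0 0.46 [266. 290.] [0.531 0.121 0.036]
top loupe 0.88 [341. 187.] [ 0.761 -0.044  0.   ]
top oldbook 0.82 [116. 279.] [0.563 0.452 0.   ]
top pencilcup 0.57 [520. 225.] [ 0.665 -0.442  0.   ]
scene volume 0.97 [343. 239.] [0.55  0.061 0.   ]
scene post 0.52 [311. 247.] [ 0.622 -0.002  0.036]
scene capped 0.61 [319. 209.] [ 0.501 -0.025  0.036]
scene cap_center 0.86 [233. 232.] [ 0.638 -0.214  0.023]
scene cap_center 0.85 [180. 226.] [ 0.664 -0.357  0.023]
scene
[... 414 characters left out ...]
.   ]
scene oldbook 0.97 [490. 282.] [0.554 0.448 0.   ]
scene oldbook 0.42 [316. 208.] [ 0.473 -0.042  0.   ]
scene pencilcup 0.72 [152. 222.] [ 0.666 -0.448  0.   ]
1.1
volume [[216.8000030517578, 244.6999969482422], [346.3999938964844, 221.39999389648438], [363.79998779296875, 317.8999938964844], [234.10000610351562, 341.20001220703125]] [[0.6288, 0.2262, 0.036], [0.6737, -0.0509, 0.036], [0.4687, -0.08, 0.036], [0.4276, 0.1878, 0.036]]
scraper_grip [[425.20001220703125, 348.0], [437.20001220703125, 291.5], [458.1000061035156, 295.8999938964844], [446.1000061035156, 352.3999938964844]] [[0.4034, -0.2092, 0.014], [0.5208, -0.2424, 0.014], [0.5104, -0.2866, 0.014], [0.3933, -0.2525, 0.014]]
```

View pics/b.png

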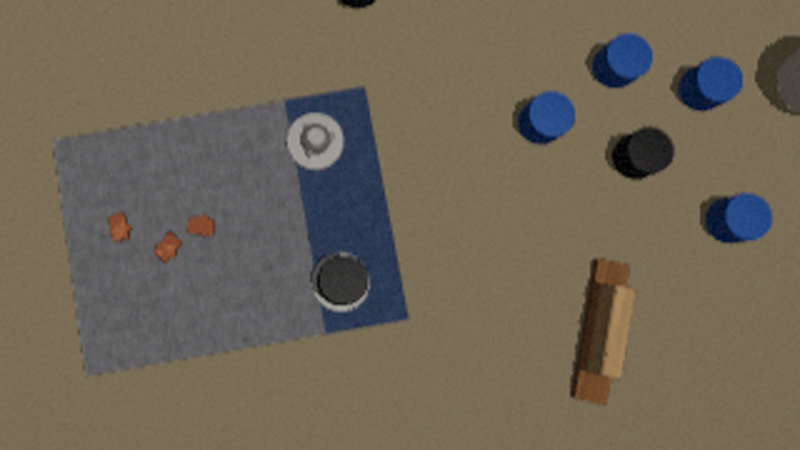

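Run:
```python
from h import *
from scipy.optimize import least_squares
def f(z,w,h,px):
    P=np.array([at_z("top",(200+u/2.5,190+v/2.5),z)[:2] for u,v in px])  # order: (+x,+y),(+x,-y),(-x,-y),(-x,+y)
    L=np.array([[w,h],[w,-h],[-w,-h],[-w,h]])/2
    def g(p):
        c,s=np.cos(p[2]),np.sin(p[2]); return (L@np.array([[c,s],[-s,c]])+p[:2]-P).ravel()
    r=least_squares(g,[P[:,0].mean(),P[:,1].mean(),-.15]); print(r.x.round(4),np.abs(r.fun).max().round(4)); return r.x
v=f(.036,.2,.27,[(55,138),(365,87),(408,318),(88,375)])
s=f(.014,.12,.028,[(597,260),(630,265),(606,404),(574,399)])
c,sn=np.cos(v[2]),np.sin(v[2]);Rm=np.array([[c,-sn],[sn,c]])
for x in (.06,-.06): print("post",(v[:2]+Rm@[x,-.085]).round(4))
for b in [(119,227),(167,247),(201,225)]:
    p=at_z("top",(200+b[0]/2.5,190+b[1]/2.5),.043)[:2]; print("bit",p.round(3),(Rm.T@(p-v[:2])).round(3))
print("post", at_z("top",(200+315/2.5,190+141/2.5),.038)) 
print("cap top", at_z("top",(200+651/2.5,190+150/2.5),.046)) 
print("rib top", at_z("top",(200+619/2.5,190+331/2.5),.06))
st=readout.read_state(); print(R.from_rotvec(st["ee_rot"]).as_matrix().round(3), st["eef_pos"])
```

```text
[0.5485 0.068  0.1477] 0.0014
[ 0.4552 -0.2455 -0.2342] 0.0015
post [ 0.6204 -0.0072]
post [ 0.5017 -0.0249]
bit [0.55 0.16] [0.015 0.09 ]
bit [0.533 0.12 ] [-0.008  0.053]
bit [0.55  0.091] [0.005 0.023]
post [ 0.6200055  -0.00556246  0.038     ]
cap top [ 0.60505846 -0.28815509  0.046     ]
rib top [ 0.45608023 -0.2462235   0.06      ]
[[ 0.337  0.941  0.   ]
 [ 0.941 -0.337 -0.   ]
 [ 0.     0.    -1.   ]] [0.2191065  0.6119512  0.23128848]
```

```bash
cat >> h.py <<'E'
def delta(P,yaw=None,st=None):
    """world target TCP + jaw-direction yaw -> tool shift cm, turn"""
    st=st or readout.read_state(); A=R.from_rotvec(st["ee_rot"]).as_matrix()
    d=A.T@(np.asarray(P)-st["eef_pos"])*100
    cur=np.arctan2(A[1,0],A[0,0]); t=0 if yaw is None else -((yaw-cur+np.pi/2)%np.pi-np.pi/2)
    return d.round(2).tolist()+[round(t,3)]
E
python3 - <<'E'
from h import *
print(delta((.50,.30,.23)),delta((.456,-.246,.20),-.234+np.pi/2))
E
```

```text
[-19.9, 36.96, 0.13, 0] [-72.79, 51.22, 3.13, np.float64(-0.11)]
```

Emit:
{"method": "drive_tool", "body": {
  "motion": [
    [[-3, 6, 0, 0], [-6, 12, 0, 0], [-10, 18, 0, 0], [-13, 24, 0, 0], [-16, 30, 0, 0], [-20, 36, 0, 0], [-24, 38, 0, 0], [-28, 39, 0, 0], [-32, 40, 0, 0], [-36, 41, 0, 0], [-40, 42, 0, 0], [-44, 43, 0, 0], [-48, 44, 0, 0], [-52, 45.5, 0.5, 0], [-56, 47, 1, 0], [-60, 48.5, 1.5, 0], [-64, 49.5, 2, -0.03], [-68, 50.5, 2.5, -0.07], [-72.8, 51.2, 3, -0.11], [-72.8, 51.2, 3, -0.11]]
  ],
  "gripper": 1
}}

```text
time_s: 2.87
eef_pos: [0.4625, -0.1432, 0.2112]
ee_rot: [2.462, 1.95, 0.001]
force: [0.4, 0.0, -0.4]
gripper_width: 0.997
```

Run:
```python
from h import *
print(readout.read_state()["time_s"],readout.read_state()["qvel"].round(3))
print(delta((.456,-.246,.20),-.234+np.pi/2))
```

```text
2.8667 [ 0.854  0.254  0.248 -0.179 -0.183 -0.046  1.139]
[-10.16, 1.73, 1.12, np.float64(0.003)]
```

Emit:
{"method": "drive_tool", "body": {
  "motion": [
    [[-3, 0.5, 0.3, 0], [-6, 1, 0.6, 0], [-8, 1.5, 1, 0], [-8, 1.5, 1, 0], [-8, 1.5, 1, 0], [-8, 1.5, 1, 0]]
  ]
}}

```text
time_s: 3.37
eef_pos: [0.4589, -0.2215, 0.201]
ee_rot: [-2.464, -1.948, -0.001]
force: [0.1, 0.4, -0.7]
gripper_width: 0.999
```

Run:
```python
from h import *
st=readout.read_state(); print(st["eef_pos"],st["qvel"].round(3).max())
im=vision.capture("wrist"); 
for k,z in (("scraper_grip",.04),("cap_center",.023)):
    for r in vision.landmark_of(k,"wrist"):
        uv=r["xy"]*np.array([640,480]); print(k,r["p"],uv,at_z("wrist",uv,z,st))
for P in [(.456,-.246,.06),(.607,-.288,.046)]:
    u=proj("wrist",P,st); cv2.circle(im,(int(u[0]),int(u[1])),3,(0,255,0),-1)
cv2.imwrite("pics/c.png",im[:,:,::-1])
```

```text
[ 0.45892    -0.22152008  0.20096457] 0.003
scraper_grip 0.72 [291.968 225.024] [ 0.45565913 -0.24836461  0.04      ]
cap_center 0.81 [291.904 371.616] [ 0.6095444  -0.29146565  0.023     ]
cap_center 0.74 [205.312 334.8  ] [ 0.54872104 -0.36737711  0.023     ]
cap_center 0.73 [372.096 373.488] [ 0.63188329 -0.21057589  0.023     ]
cap_center 0.63 [254.528 418.992] [ 0.66801155 -0.35299212  0.023     ]
```

View pics/c.png

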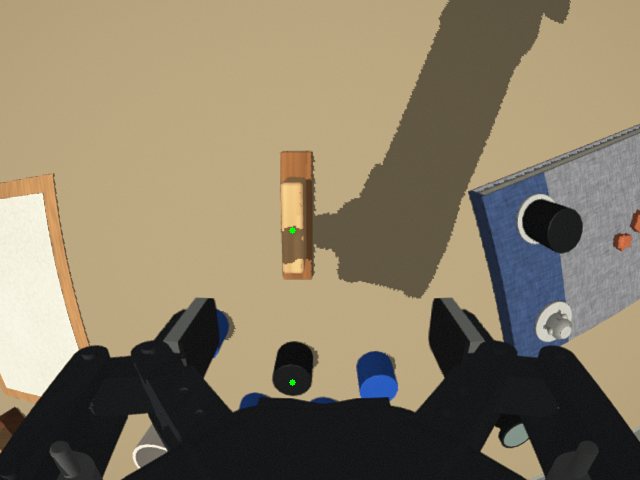

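The rib lies at (281–303, 180–273), parallel to the fingers' faces, and the overlay dots hit the scraper and cap.

Run:
```python
from h import *
p=at_z("wrist",(292,227),.06);print(p, delta((p[0],p[1],.026)))
for uv in [(281,205),(303,205),(281,265),(303,265)]: print(at_z("wrist",uv,.06))
```

```text
[ 0.45344541 -0.24560794  0.06      ] [-2.53, 0.0, 17.51, 0]
[ 0.43443425 -0.24960471  0.06      ]
[ 0.43845785 -0.23295891  0.06      ]
[ 0.48195944 -0.26229613  0.06      ]
[ 0.48599968 -0.2448758   0.06      ]
```

Emit:
{"method": "drive_tool", "body": {
  "motion": [
    [[-1.3, 0, 2, 0], [-2.5, 0.1, 5, 0], [-2.5, 0.1, 8, 0], [-2.5, 0.1, 11, 0], [-2.5, 0.1, 14, 0], [-2.5, 0.1, 16, 0], [-2.5, 0.1, 17.5, 0], [-2.5, 0.1, 17.5, 0], [-2.5, 0.1, 17.5, 0], [-2.5, 0.1, 17.5, 0]]
  ]
}}

```text
time_s: 4.35
eef_pos: [0.4548, -0.247, 0.027]
ee_rot: [2.464, 1.947, 0.001]
force: [0.6, -0.1, -0.0]
gripper_width: 1.001
```

Emit:
{"method": "drive_tool", "body": {
  "motion": [
    [[0, 0, 0, 0], [0, 0, 0, 0], [0, 0, 0, 0], [0, 0, 0, 0], [0, 0, 0, 0], [0, 0, 0, 0], [0, 0, 0, 0], [0, 0, 0, 0], [0, 0, 0, 0], [0, 0, 0, 0]]
  ],
  "gripper": 0,
  "newtons": 60
}}

```text
time_s: 5.18
eef_pos: [0.454, -0.2471, 0.0261]
ee_rot: [2.465, 1.947, 0.0]
force: [-0.2, 1.3, 4.9]
gripper_width: 0.198
```

Run:
```python
from h import *
im=vision.capture("wrist"); cv2.imwrite("pics/d.png",im[:,:,::-1]);print(readout.read_state())
```

```text
{'time_s': 5.2333, 'q': array([ 0.23699965,  0.65261059,  0.22299265,  2.01261968, -0.28151925,
        0.50506962,  2.00017764]), 'qvel': array([ 0.00116867,  0.00052618, -0.00110826,  0.0006318 , -0.0018925 ,
       -0.00053561,  0.00152653]), 'joint_efforts': array([ 2.93092215e-01, -4.90561259e+01,  4.95683134e+00, -1.34830928e+01,
        5.35747432e-02, -3.38752521e-01,  6.54712912e-04]), 'eef_pos': array([ 0.45397593, -0.24705712,  0.02610962]), 'ee_rot': array([2.46524066e+00, 1.94721294e+00, 3.07453873e-04]), 'force': array([-0.99461505,  1.20078906,  4.63128577]), 'torque': array([0.14587061, 0.11057062, 0.03855964]), 'gripper_width': 0.2041849540807212}
```

View pics/d.png

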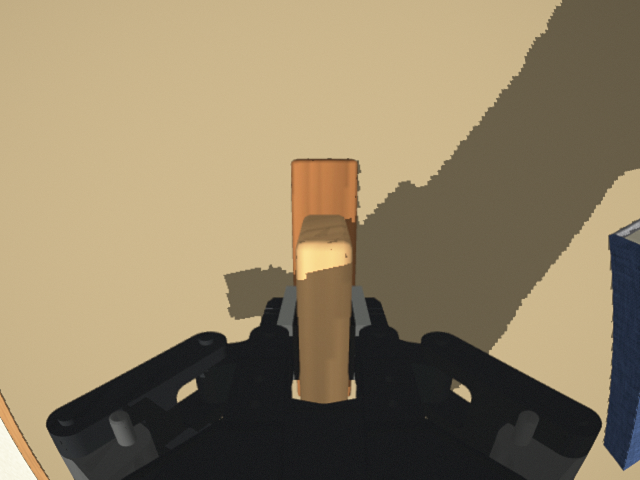

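```bash
cat >> h.py <<'E'
VY=0.1477
def vol(x,y):
    c,s=np.cos(VY),np.sin(VY); return np.array([.5485+c*x-s*y,.068+s*x+c*y])
E
python3 - <<'E'
from h import *
p=vol(.004,-.025);print(p,delta((*p,.16),VY+np.pi/2))
E
```

```text
[0.55613554 0.04386085] [30.67, 3.2, -13.39, np.float64(-0.381)]
```

Emit:
{"method": "drive_tool", "body": {
  "motion": [
    [[0, 0, -2, 0], [0, 0, -5, 0], [0, 0, -8.5, 0], [0, 0, -12, 0], [2, 0, -13.4, -0.05], [5, 0.5, -13.4, -0.1], [8, 1, -13.4, -0.15], [11, 1.2, -13.4, -0.2], [14, 1.5, -13.4, -0.25], [17, 1.8, -13.4, -0.3], [20, 2.1, -13.4, -0.34], [23, 2.4, -13.4, -0.38], [26, 2.7, -13.4, -0.38], [29, 3, -13.4, -0.38], [30.7, 3.2, -13.4, -0.38], [30.7, 3.2, -13.4, -0.38], [30.7, 3.2, -13.4, -0.38], [30.7, 3.2, -13.4, -0.38]]
  ]
}}

```text
time_s: 6.73
eef_pos: [0.5555, 0.0428, 0.1595]
ee_rot: [-2.055, -2.376, 0.002]
force: [0.9, 0.4, -0.9]
gripper_width: 0.202
```

Run:
```python
from h import *
st=readout.read_state();print(st)
im=vision.capture("wrist"); 
for a in [(.1,.135),(-.1,.135),(-.1,-.135),(.1,-.135),(.06,-.085),(-.06,-.085)]:
    u=proj("wrist",(*vol(*a),.036),st); print(a,u);
    cv2.circle(im,(int(u[0]),int(u[1])),3,(0,255,0),-1)
cv2.imwrite("pics/e.png",im[:,:,::-1])
im=vision.capture("top")
cv2.imwrite("pics/e2.png",cv2.resize(im[190:370,200:520,::-1],(800,450),interpolation=cv2.INTER_CUBIC))
p=vol(.004,-.025);print(p,delta((*p,.0635),VY+np.pi/2))
```

```text
{'time_s': 6.7333, 'q': array([-0.29025216,  0.47339695,  0.1716102 ,  1.8560757 , -0.10518275,
        0.82211573,  1.65049093]), 'qvel': array([ 0.01309574, -0.00615514,  0.0084154 ,  0.00460964,  0.00013178,
       -0.00028869, -0.00018819]), 'joint_efforts': array([-1.33647144e+00, -4.99982035e+01,  2.39821225e+00, -2.22520173e+01,
       -8.42436450e-02, -2.84059363e-02, -8.09661375e-03]), 'eef_pos': array([0.55549254, 0.04277518, 0.15948825]), 'ee_rot': array([-2.05454004, -2.37649822,  0.00245397]), 'force': array([ 0.87198382,  0.3956902 , -0.91613022]), 'torque': array([ 0.02835652, -0.00147651, -0.05065886]), 'gripper_width': 0.201928219479283}
(0.1, 0.135) (np.float64(503.9324358387215), np.float64(337.84387293595))
(-0.1, 0.135) (np.float64(530.3472603956403), np.float64(105.77453732845387))
(-0.1, -0.135) (np.float64(177.16866710210678), np.float64(98.90459299441312))
(0.1, -0.135) (np.float64(198.49216063952719), np.float64(342.6849020361748))
(0.06, -0.085) (np.float64(250.80069231988543), np.float64(302.49892923976284))
(-0.06, -0.085) (np.float64(242.59197556632523), np.float64(148.19642419020812))
[0.55613554 0.04386085] [0.15, 0.08, 9.62, np.float64(-0.004)]
```

View pics/e.png

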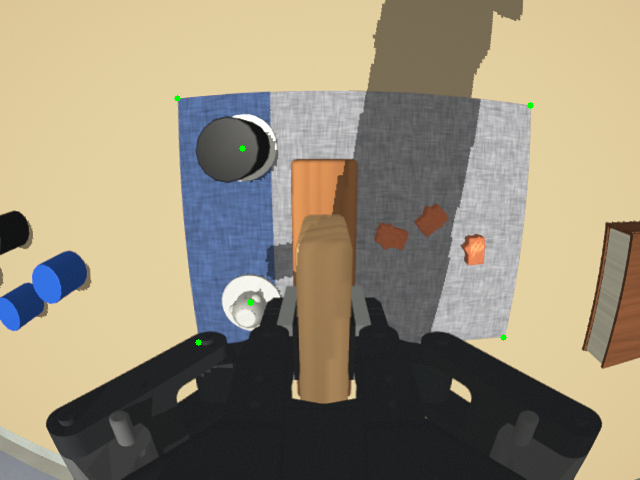

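View pics/e2.png

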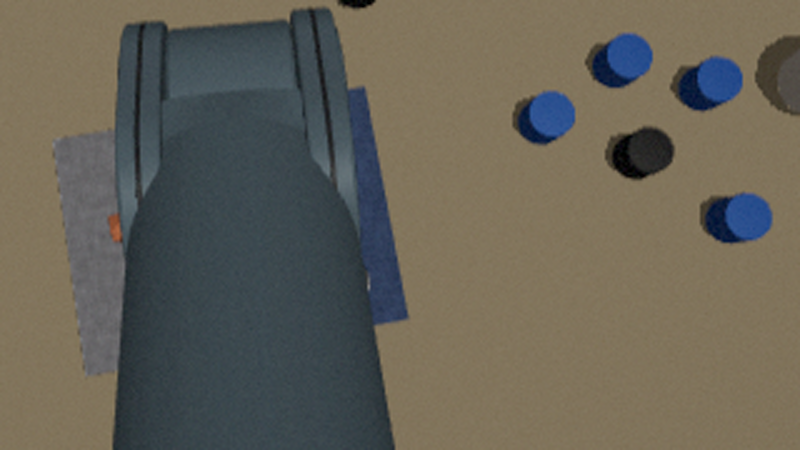

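The wrist view agrees with the fitted volume pose: corners and post centres sit on the dots. The bits lie right of the scraper at (392,237), (431,220) and (474,249). Lowering it next.

Emit:
{"method": "drive_tool", "body": {
  "motion": [
    [[0, 0, 2, 0], [0, 0, 4.5, 0], [0, 0, 7, 0], [0, 0, 8.5, 0], [0, 0, 9, 0], [0, 0, 9.5, 0], [0, 0, 9.6, 0], [0, 0, 9.6, 0], [0, 0, 9.6, 0]]
  ]
}}

```text
time_s: 7.58
eef_pos: [0.557, 0.044, 0.065]
ee_rot: [2.053, 2.377, 0.002]
force: [0.1, 0.9, -0.8]
gripper_width: 0.204
```

Run:
```python
from h import *
st=readout.read_state();print(st["eef_pos"],st["force"])
p=vol(.004,.15);print(p,delta((*p,.063),VY+np.pi/2))
```

```text
[0.55695433 0.04401486 0.0649745 ] [ 0.1067019   0.85071462 -0.76220361]
[0.53038191 0.21695548] [17.5, -0.11, 0.2, np.float64(-0.002)]
```

Emit:
{"method": "drive_tool", "body": {
  "motion": [
    [[0, 0, 0.15, 0], [0.8, 0, 0.2, 0], [1.8, 0, 0.2, 0], [2.8, 0, 0.2, 0], [3.8, 0, 0.2, 0], [4.8, 0, 0.2, 0], [5.8, 0, 0.2, 0], [6.8, 0, 0.2, 0], [7.8, 0, 0.2, 0], [8.8, 0, 0.2, 0], [9.8, 0, 0.2, 0], [9.8, 0, 0.2, 0]]
  ]
}}

```text
time_s: 8.58
eef_pos: [0.5415, 0.1443, 0.0621]
ee_rot: [-2.049, -2.38, -0.002]
force: [-0.4, 2.0, 3.7]
gripper_width: 0.205
```

Run:
```python
from h import *
st=readout.read_state();print(st["eef_pos"],st["force"])
im=vision.capture("wrist"); 
cv2.imwrite("pics/f.png",im[:,:,::-1])
p=vol(.004,.15);print(p,delta((*p,.063),VY+np.pi/2))
```

```text
[0.54154477 0.14428498 0.06210778] [-0.44846043  2.03006954  3.69651059]
[0.53038191 0.21695548] [7.43, -0.04, -0.07, np.float64(0.001)]
```

View pics/f.png

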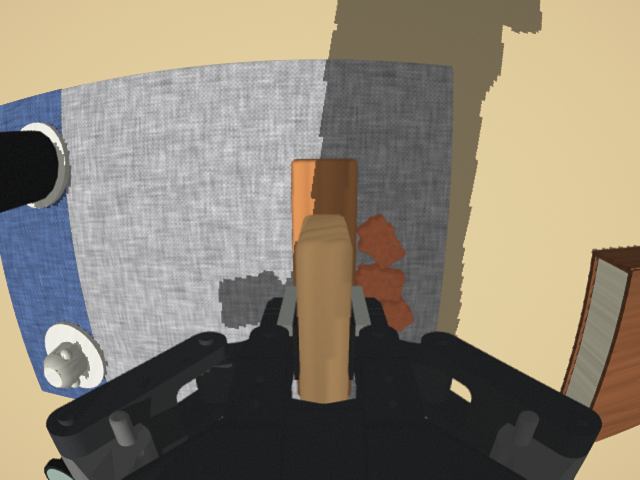

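The three bits are gathered in front of the scraper at (380,242), (380,282) and (398,315), and the strip behind it is clean. I push on over the edge.

Emit:
{"method": "drive_tool", "body": {
  "motion": [
    [[0.8, 0, 0, 0], [1.8, 0, 0, 0], [2.8, 0, 0, 0], [3.8, 0, -0.05, 0], [4.6, 0, -0.05, 0], [5.4, 0, -0.05, 0], [6.2, 0, -0.05, 0], [7, 0, -0.05, 0], [7.6, 0, -0.05, 0], [7.6, 0, -0.05, 0], [7.6, 0, -0.05, 0]]
  ]
}}

```text
time_s: 9.55
eef_pos: [0.5306, 0.2166, 0.0623]
ee_rot: [-2.052, -2.379, 0.0]
force: [0.7, -0.2, -1.4]
gripper_width: 0.201
```

Run:
```python
from h import *
st=readout.read_state();print(st["eef_pos"],st["force"])
im=vision.capture("wrist"); 
cv2.imwrite("pics/g.png",im[:,:,::-1])
im=vision.capture("scene"); 
cv2.imwrite("pics/g2.png",cv2.resize(im[150:330,240:560,::-1],(800,450),interpolation=cv2.INTER_CUBIC))
```

```text
[0.53055172 0.21661837 0.06232599] [ 0.7360544  -0.20226835 -1.38747308]
```

View pics/g.png

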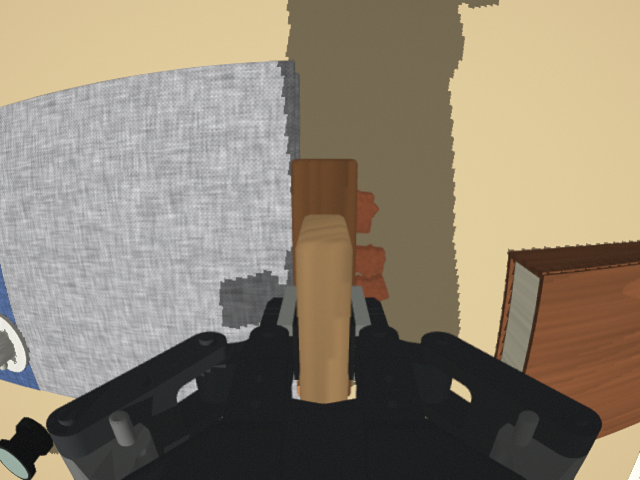

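View pics/g2.png

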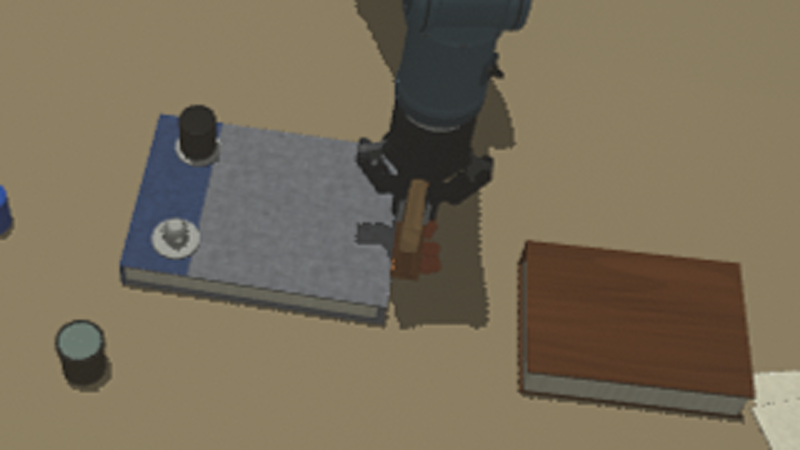

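Emit:
{"method": "drive_tool", "body": {
  "motion": [
    [[0, 0, -2, 0], [0, 0, -5, 0], [0, 0, -8, 0], [0, 0, -11, 0], [-1, 0, -12, 0], [-4, 0, -12, 0], [-8, 0, -12, 0], [-12, 0, -12, 0], [-15, 0, -12, 0], [-15, 0, -12, 0], [-15, 0, -12, 0]]
  ]
}}

```text
time_s: 10.57
eef_pos: [0.5524, 0.0642, 0.1821]
ee_rot: [2.06, 2.371, -0.002]
force: [0.2, 0.4, -1.3]
gripper_width: 0.201
```

Run:
```python
from h import *
st=readout.read_state();print(st["eef_pos"],st["force"])
im=vision.capture("wrist"); 
cv2.imwrite("pics/i.png",im[:,:,::-1])
im=vision.capture("scene"); 
cv2.imwrite("pics/i2.png",cv2.resize(im[150:330,240:560,::-1],(800,450),interpolation=cv2.INTER_CUBIC))
print(delta((.45,-.235,.17)))
```

```text
[0.55244306 0.06418966 0.18205706] [ 0.15857108  0.37665829 -1.27860607]
[-28.5, -14.52, 1.2, 0]
```

View pics/i.png

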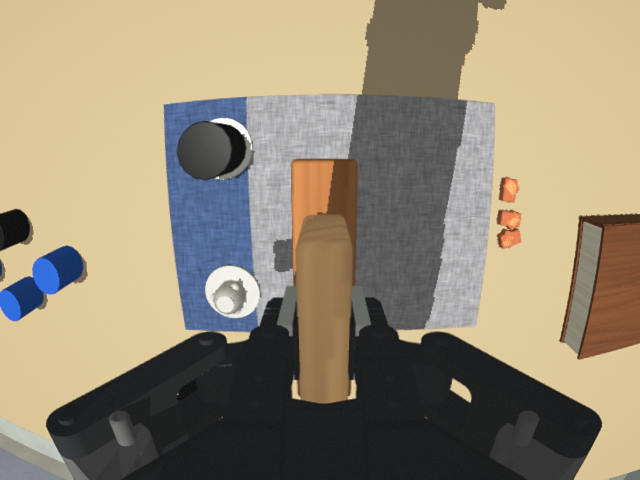

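View pics/i2.png

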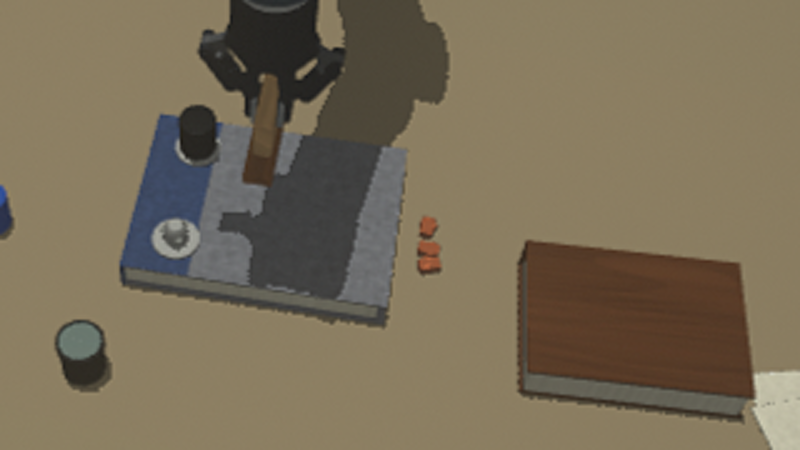

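All three bits lie on the desk beyond the +y edge, at wrist pixels (509,188), (509,218) and (509,238). The scraper goes back to the desk on the right.

Emit:
{"method": "drive_tool", "body": {
  "motion": [
    [[-3, -1.5, 0, 0], [-6, -3, 0, 0], [-9, -4.5, 0, 0], [-12, -6, 0, 0], [-15, -7.5, 0, 0], [-18, -9, 0, 0], [-21, -10.5, 0, 0], [-24, -12, 0, 0], [-27, -13.5, 0, 0], [-28.5, -14.5, 2, 0], [-28.5, -14.5, 5, 0], [-28.5, -14.5, 8, 0], [-28.5, -14.5, 11, 0], [-28.5, -14.5, 13, 0], [-28.5, -14.5, 14, 0], [-28.5, -14.5, 14, 0], [-28.5, -14.5, 14, 0], [-28.5, -14.5, 14, 0]]
  ]
}}

```text
time_s: 12.17
eef_pos: [0.4519, -0.2353, 0.0436]
ee_rot: [2.051, 2.377, 0.001]
force: [-0.2, -0.8, -1.1]
gripper_width: 0.199
```

Run:
```python
from h import *
st=readout.read_state();print(st["eef_pos"],st["force"],delta((.45,-.235,.026),VY+np.pi/2))
```

```text
[ 0.45188971 -0.23530636  0.04364797] [-0.19129577 -0.77792978 -1.05547862] [0.06, -0.19, 1.76, np.float64(-0.001)]
```

Emit:
{"method": "drive_tool", "body": {
  "motion": [
    [[0, 0, 0.5, 0], [0, 0, 1, 0], [0, 0, 1.4, 0], [0, 0, 1.6, 0], [0, 0, 1.75, 0], [0, 0, 1.75, 0], [0, 0, 1.75, 0]]
  ]
}}

```text
time_s: 12.75
eef_pos: [0.4506, -0.2351, 0.0261]
ee_rot: [-2.053, -2.377, -0.001]
force: [-4.2, 2.6, 16.4]
gripper_width: 0.199
```

Emit:
{"method": "drive_tool", "body": {
  "motion": [
    [[0, 0, 0, 0], [0, 0, 0, 0], [0, 0, 0, 0], [0, 0, 0, 0], [0, 0, 0, 0], [0, 0, 0, 0], [0, 0, 0, 0], [0, 0, -2, 0], [0, 0, -5, 0], [0, 0, -9, 0], [0, 0, -13, 0], [0, 0, -16, 0], [0, 0, -16, 0], [0, 0, -16, 0]]
  ],
  "gripper": 1
}}

```text
time_s: 13.92
eef_pos: [0.4519, -0.2356, 0.1867]
ee_rot: [2.051, 2.375, 0.003]
force: [-0.4, 0.3, -0.9]
gripper_width: 1.004
```

Run:
```python
from h import *
st=readout.read_state();print(st["eef_pos"],st["force"])
im=vision.capture("wrist"); 
for k,z in (("scraper_grip",.04),("cap_center",.023)):
    for r in vision.landmark_of(k,"wrist"):
        uv=r["xy"]*np.array([640,480]); print(k,r["p"],uv,at_z("wrist",uv,z,st))
cv2.imwrite("pics/j.png",im[:,:,::-1])
print(delta((.48,-.290,.19)))
```

```text
[ 0.45190634 -0.2355734   0.1866957 ] [-0.37624454  0.26818837 -0.94543307]
scraper_grip 0.59 [250.176 363.504] [ 0.59381941 -0.28556065  0.04      ]
scraper_grip 0.56 [321.984 227.088] [ 0.45400633 -0.23763554  0.04      ]
cap_center 0.85 [176.512 298.8  ] [ 0.54720954 -0.36459867  0.023     ]
cap_center 0.62 [322.368 395.088] [ 0.63403036 -0.21106946  0.023     ]
cap_center 0.6 [249.472 363.312] [ 0.60602304 -0.28860547  0.023     ]
cap_center 0.46 [563.072 334.704] [0.53820316 0.04641662 0.023     ]
[-5.92, 2.18, -0.64, 0]
```

View pics/j.png

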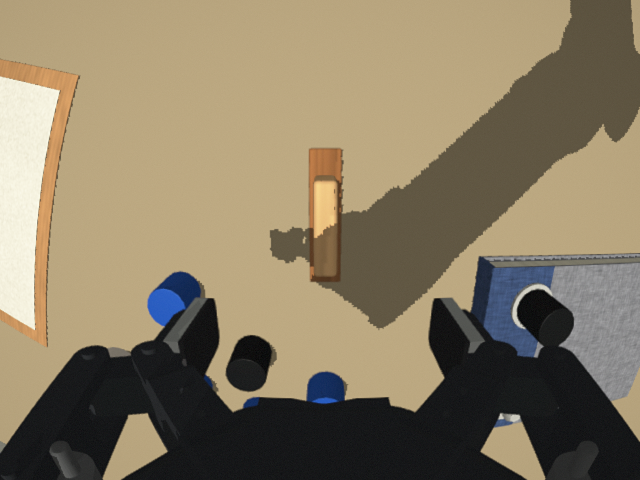

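The scraper stands upright on the desk at (323,215) and the black cap is at (250,363). I hover over the cap.

Emit:
{"method": "drive_tool", "body": {
  "motion": [
    [[-1.5, 3, 0, 0], [-2, 6, -0.5, 0], [-2.5, 9, -1, 0], [-3, 12, -1, 0], [-3, 14.5, -1, 0], [-3, 14.5, -1, 0], [-3, 14.5, -1, 0], [-3, 14.5, -1, 0]]
  ]
}}

```text
time_s: 14.73
eef_pos: [0.5968, -0.2439, 0.1932]
ee_rot: [-2.052, -2.375, 0.003]
force: [0.0, -0.7, -0.4]
gripper_width: 1.002
```

Run:
```python
from h import *
st=readout.read_state();print(st["eef_pos"],st["force"])
im=vision.capture("wrist"); 
for k,z in (("cap_center",.023),):
    for r in vision.landmark_of(k,"wrist"):
        uv=r["xy"]*np.array([640,480]); print(k,r["p"],uv,at_z("wrist",uv,z,st))
for r in vision.trace("cap_center","wrist"):
    ys,xs=np.nonzero(r["mask"]); print(r["p"],xs.min(),xs.max(),ys.min(),ys.max(),im[r["mask"]].mean(0))
cv2.imwrite("pics/k.png",im[:,:,::-1])
print(delta((.605,-.289,.2),VY+np.pi/2))
```

```text
[ 0.59681521 -0.24392516  0.19324828] [ 0.01686236 -0.72985137 -0.3745597 ]
cap_center 0.96 [357.632 266.592] [ 0.63442437 -0.2083183   0.023     ]
cap_center 0.8 [273.472 223.008] [ 0.60567759 -0.28717321  0.023     ]
cap_center 0.66 [200.704 276.096] [ 0.66555498 -0.35038628  0.023     ]
cap_center 0.62 [195.712 148.08 ] [ 0.54888184 -0.36347603  0.023     ]
cap_center 0.55 [273.984 310.176] [ 0.68853563 -0.27805949  0.023     ]
0.94 251 298 281 339 [ 42.02402261  83.00565238 162.78568064]
0.88 163 220 122 170 [ 55.36528851  99.63334848 182.74875057]
0.8 335 383 243 299 [24.31925754 49.96102088 98.63062645]
0.66 171 224 249 302 [ 42.24436991  81.85146143 158.67177767]
0.61 245 295 195 251 [47.07553143 46.43374039 43.654455  ]
0.31 494 639 112 320 [ 97.35770519 105.62342774 121.88037282]
[-4.54, 0.13, -0.55, np.float64(-0.003)]
```

View pics/k.png

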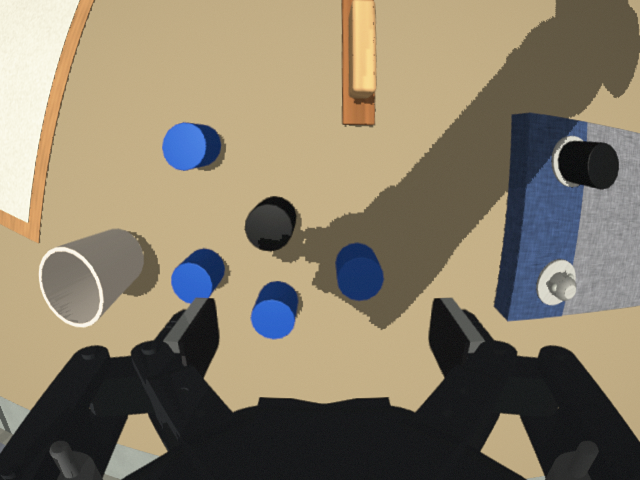

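Run:
```python
from h import *
print(at_z("wrist",(270,224),.046)); p=at_z("wrist",(270,224),.046)
print("flange",at_z("wrist",(558,283),.040),vol(.06,-.085))
print(delta((p[0],p[1],.12),VY+np.pi/2))
im=cv2.imread("pics/k.png"); cv2.imwrite("pics/k2.png",cv2.resize(im[180:330,180:380],(800,600),interpolation=cv2.INTER_CUBIC))
cv2.imwrite("pics/k3.png",cv2.resize(im[100:340,480:640],(533,800))[:600])
```

```text
[ 0.60230477 -0.28808277  0.046     ]
flange [ 0.62099037 -0.00441032  0.04      ] [ 0.62035563 -0.00724472]
[-4.41, -0.11, 7.45, np.float64(-0.003)]
```

View pics/k2.png

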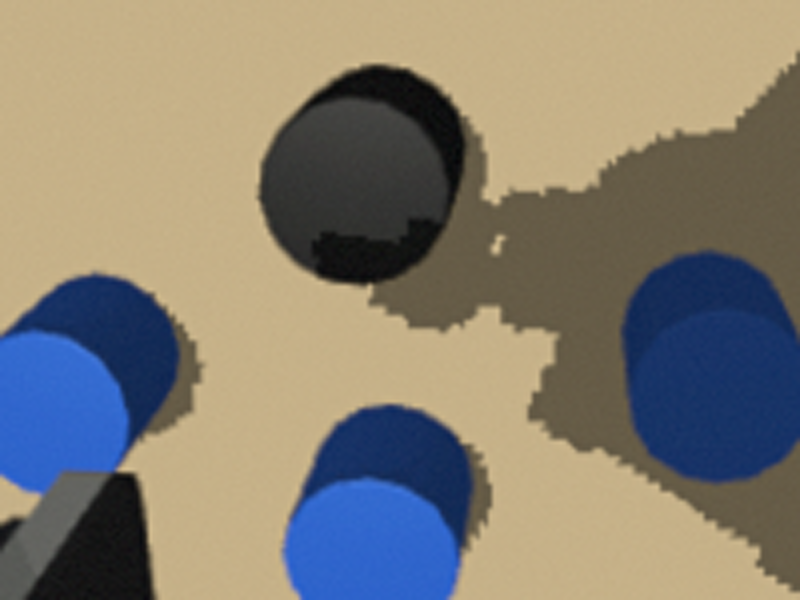

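Emit:
{"method": "drive_tool", "body": {
  "motion": [
    [[-2, 0, 1, 0], [-4, 0.1, 2.5, 0], [-4.5, 0.1, 5, 0], [-4.5, 0.1, 8, 0], [-4.5, 0.1, 10, 0], [-4.5, 0.1, 10, 0], [-4.5, 0.1, 10, 0], [-4.5, 0.1, 10, 0]]
  ],
  "gripper": 0.78
}}

```text
time_s: 15.55
eef_pos: [0.6067, -0.2888, 0.0967]
ee_rot: [2.052, 2.376, 0.001]
force: [0.8, -0.6, 0.2]
gripper_width: 0.782
```

Run:
```python
from h import *
st=readout.read_state();print(st["eef_pos"],st["force"])
im=vision.capture("wrist"); 
for P in [(.605,-.289,.046)]:
    for a in np.arange(0,6.28,.3):
        u=proj("wrist",np.add(P,[.02*np.cos(a),.02*np.sin(a),0]),st); cv2.circle(im,(int(u[0]),int(u[1])),2,(0,255,0),-1)
cv2.imwrite("pics/l.png",im[:,:,::-1])
print(delta((.605,-.289,.005),VY+np.pi/2))
```

```text
[ 0.60671816 -0.2887809   0.09666401] [ 0.80129591 -0.55721037  0.15788187]
[0.03, -0.23, 9.21, np.float64(-0.002)]
```

View pics/l.png

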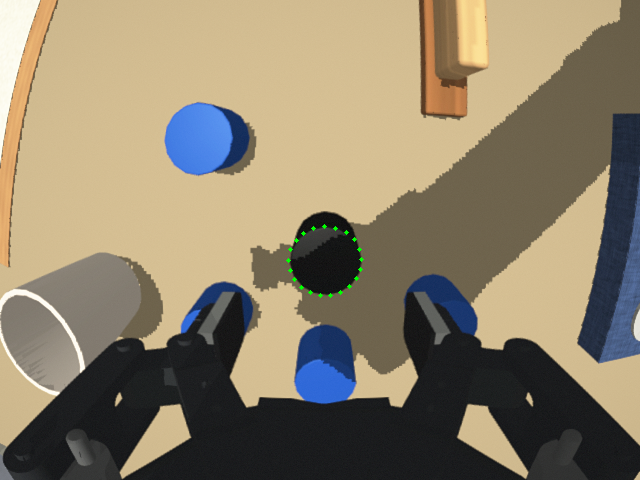

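The overlay circle fits the cap's top at (326,261).

Emit:
{"method": "drive_tool", "body": {
  "motion": [
    [[0, -0.2, 1.5, 0], [0, -0.2, 3.5, 0], [0, -0.2, 5.5, 0], [0, -0.2, 7.5, 0], [0, -0.2, 8.7, 0], [0, -0.2, 9.1, 0], [0, -0.2, 9.1, 0], [0, -0.2, 9.1, 0], [0, -0.2, 9.1, 0]]
  ]
}}

```text
time_s: 16.35
eef_pos: [0.6052, -0.289, 0.0056]
ee_rot: [2.052, 2.376, 0.001]
force: [0.5, -0.5, -0.4]
gripper_width: 0.782
```

Emit:
{"method": "drive_tool", "body": {
  "motion": [
    [[0, 0, 0, 0], [0, 0, 0, 0], [0, 0, 0, 0], [0, 0, 0, 0], [0, 0, 0, 0], [0, 0, 0, 0], [0, 0, 0, 0], [0, 0, 0, 0]]
  ],
  "gripper": 0,
  "newtons": 70
}}

```text
time_s: 17.02
eef_pos: [0.6048, -0.2887, 0.005]
ee_rot: [2.052, 2.377, 0.001]
force: [-0.8, 0.8, 5.6]
gripper_width: 0.451
```

Run:
```python
from h import *
st=readout.read_state();print(st["eef_pos"],st["force"])
im=vision.capture("wrist"); 
cv2.imwrite("pics/m.png",im[:,:,::-1])
```

```text
[ 0.60477597 -0.28872506  0.00503626] [-0.76322762  0.8396689   5.6488301 ]
```

View pics/m.png

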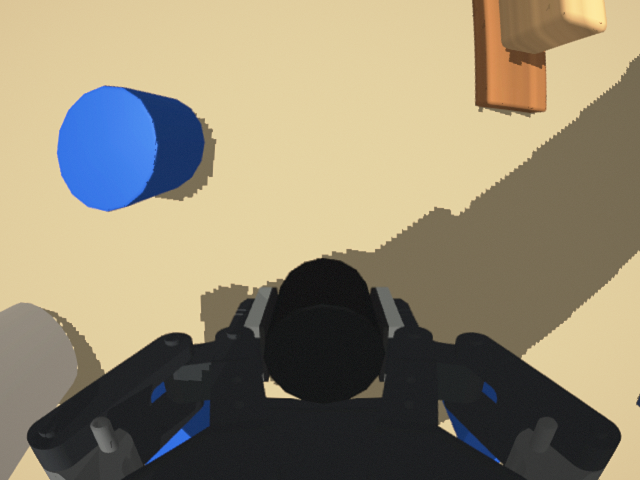

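The cap is held upright between the pads. I lift it and stop short of the post to look.

Run:
```python
from h import *
print(delta((.600,-.08,.15),VY+np.pi/2))
```

```text
[20.71, 2.59, -14.51, np.float64(-0.001)]
```

Emit:
{"method": "drive_tool", "body": {
  "motion": [
    [[0, 0, -2, 0], [0, 0, -5, 0], [0, 0, -9, 0], [0, 0, -12, 0], [2, 0, -14.5, 0], [5, 0.5, -14.5, 0], [8, 1, -14.5, 0], [11, 1.5, -14.5, 0], [14, 2, -14.5, 0], [17, 2.5, -14.5, 0], [20, 2.5, -14.5, 0], [20.7, 2.5, -14.5, 0], [20.7, 2.5, -14.5, 0], [20.7, 2.5, -14.5, 0], [20.7, 2.5, -14.5, 0]]
  ]
}}

```text
time_s: 18.32
eef_pos: [0.5986, -0.0822, 0.1491]
ee_rot: [2.055, 2.375, -0.001]
force: [-0.2, -1.1, 0.0]
gripper_width: 0.45
```

Run:
```python
from h import *
st=readout.read_state();print(st["eef_pos"],st["ee_rot"],st["force"],st["gripper_width"])
im=vision.capture("wrist"); raw=im.copy()
for r in vision.landmark_of("post","wrist"):
    uv=r["xy"]*np.array([640,480]); print(r["p"],uv,at_z("wrist",uv,.036,st))
c=(.6205,-.006)
for z,rad in ((.04,.024),(.058,.012),(.064,.007)):
    for a in np.arange(0,6.28,.3):
        u=proj("wrist",(c[0]+rad*np.cos(a),c[1]+rad*np.sin(a),z),st); cv2.circle(im,(int(u[0]),int(u[1])),1,(0,255,0),-1)
cv2.imwrite("pics/n.png",im[:,:,::-1])
u=proj("wrist",(*c,.04),st); x,y=int(u[0]),int(u[1]); print(u)
cv2.imwrite("pics/n2.png",cv2.resize(np.hstack([raw[y-50:y+50,x-60:x+60],im[y-50:y+50,x-60:x+60]])[:,:,::-1],None,fx=3.3,fy=3.3,interpolation=cv2.INTER_CUBIC))
```

```text
[ 0.59862722 -0.08222677  0.14914065] [ 2.05524208e+00  2.37450761e+00 -1.32897331e-03] [-0.22918242 -1.06886318  0.00625261] 0.45034560408891244
0.98 [421.696 276.384] [ 0.61892435 -0.00566809  0.036     ]
(np.float64(422.1115690717437), np.float64(280.19900923855045))
```

View pics/n.png

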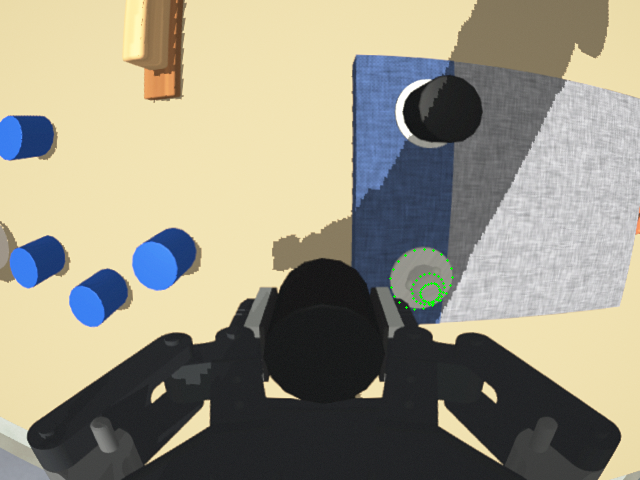

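View pics/n2.png

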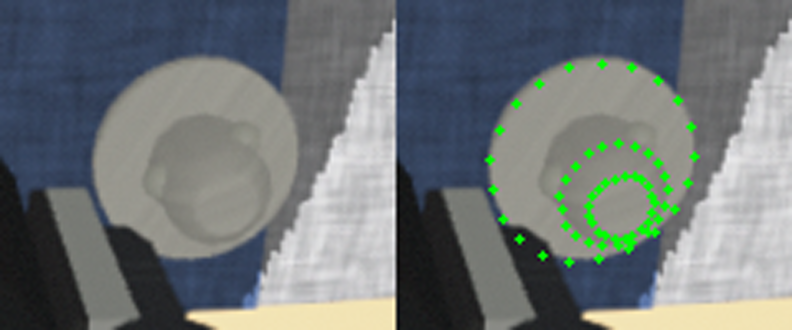

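The flange appears about 1.5 px above my overlay circle in the picture, so I take the post at (0.619, -0.006).

Run:
```python
from h import *
print(delta((.6192,-.0058,.085),VY+np.pi/2))
```

```text
[7.28, 3.13, 6.4, np.float64(-0.004)]
```

Emit:
{"method": "drive_tool", "body": {
  "motion": [
    [[2, 1, 0, 0], [4.5, 2, 0, 0], [6.5, 2.8, 0, 0], [7.3, 3.1, 1, 0], [7.3, 3.1, 3, 0], [7.3, 3.1, 5, 0], [7.3, 3.1, 6, 0], [7.3, 3.1, 6, 0], [7.3, 3.1, 6, 0], [7.3, 3.1, 6, 0], [7.3, 3.1, 6, 0]]
  ]
}}

```text
time_s: 19.33
eef_pos: [0.6196, -0.0037, 0.0901]
ee_rot: [2.053, 2.376, 0.002]
force: [0.5, -0.4, 0.0]
gripper_width: 0.454
```

Run:
```python
from h import *
st=readout.read_state();print(st["eef_pos"],st["ee_rot"],st["force"],st["gripper_width"])
print(delta((.6192,-.0058,.07),VY+np.pi/2))
im=vision.capture("wrist");cv2.imwrite("pics/o.png",im[:,:,::-1])
im=vision.capture("scene");cv2.imwrite("pics/o2.png",cv2.resize(im[190:290,260:400,::-1],None,fx=5,fy=5,interpolation=cv2.INTER_CUBIC))
```

```text
[ 0.61960423 -0.00374128  0.09012606] [2.05294169e+00 2.37594621e+00 2.02230583e-03] [ 0.54793206 -0.3591021   0.02622512] 0.4544799469556504
[-0.2, -0.07, 2.01, np.float64(-0.002)]
```

View pics/o.png

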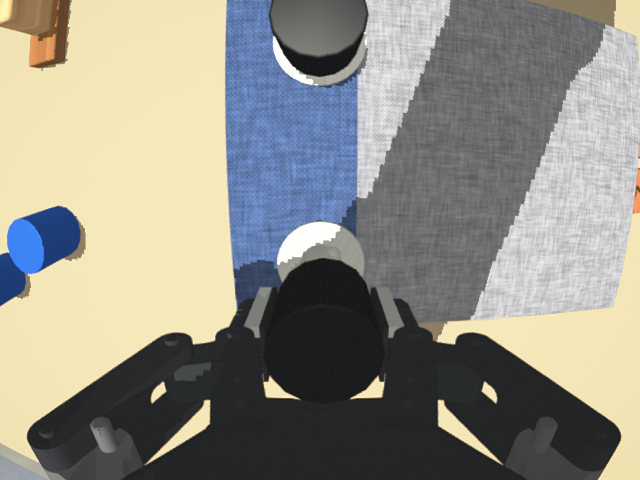

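View pics/o2.png

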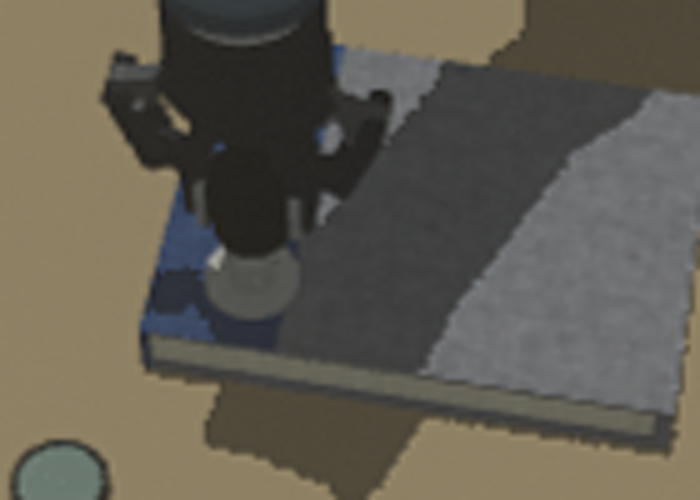

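The flange shows at columns 276–364 (centre 320) and the cap at about 323, which agrees with the 2 mm correction. I go down onto the post.

Emit:
{"method": "drive_tool", "body": {
  "motion": [
    [[-0.1, -0.05, 0, 0], [-0.2, -0.05, 0.5, 0], [-0.2, -0.05, 1, 0], [-0.2, -0.05, 1.5, 0], [-0.2, -0.05, 1.8, 0], [-0.2, -0.05, 2.1, 0], [-0.2, -0.05, 2.4, 0], [-0.2, -0.05, 2.6, 0], [-0.2, -0.05, 2.6, 0], [-0.2, -0.05, 2.6, 0]]
  ]
}}

```text
time_s: 20.27
eef_pos: [0.6185, -0.0053, 0.0629]
ee_rot: [-2.053, -2.378, 0.0]
force: [-0.3, -1.0, -0.4]
gripper_width: 0.447
```

Run:
```python
from h import *
st=readout.read_state();print(st["eef_pos"],st["ee_rot"],st["force"],st["torque"])
print(delta((.6192,-.0058,.05),VY+np.pi/2))
```

```text
[ 0.61847863 -0.00527566  0.06287523] [-2.05314797e+00 -2.37779213e+00  1.43565708e-04] [-0.31184181 -0.96446708 -0.41636552] [0.01868901 0.03873077 0.00739721]
[-0.06, 0.06, 1.29, np.float64(-0.001)]
```

Emit:
{"method": "drive_tool", "body": {
  "motion": [
    [[0, 0, 0.2, 0], [0, 0, 0.4, 0], [0, 0, 0.6, 0], [0, 0, 0.7, 0], [0, 0, 0.8, 0], [0, 0, 0.9, 0], [0, 0, 1.0, 0]]
  ]
}}

```text
time_s: 20.85
eef_pos: [0.6198, -0.0056, 0.0548]
ee_rot: [2.052, 2.376, 0.003]
force: [-2.9, -0.0, 16.7]
gripper_width: 0.45
```

Emit:
{"method": "drive_tool", "body": {
  "motion": [
    [[0, 0, 0.1, 0], [0, 0, 0.2, 0], [0, 0, 0.3, 0], [0, 0, 0.4, 0]]
  ]
}}

```text
time_s: 21.18
eef_pos: [0.6193, -0.0055, 0.0496]
ee_rot: [2.053, 2.377, 0.002]
force: [0.6, -0.2, -1.0]
gripper_width: 0.446
```

The force peaked at about 17 N and then dropped, so it clicked. On down to the flange.

Emit:
{"method": "drive_tool", "body": {
  "motion": [
    [[0, 0, 0.1, 0], [0, 0, 0.2, 0], [0, 0, 0.3, 0], [0, 0, 0.4, 0], [0, 0, 0.45, 0], [0, 0, 0.5, 0]]
  ]
}}

```text
time_s: 21.68
eef_pos: [0.6187, -0.0054, 0.045]
ee_rot: [-2.053, -2.378, -0.0]
force: [-3.6, -0.7, 15.7]
gripper_width: 0.453
```

Emit:
{"method": "drive_tool", "body": {
  "motion": [
    [[0, 0, -0.02, 0], [0, 0, -0.03, 0], [0, 0, -0.03, 0], [0, 0, -0.03, 0], [0, 0, -0.03, 0], [0, 0, -0.03, 0]]
  ]
}}

```text
time_s: 22.18
eef_pos: [0.6187, -0.0054, 0.045]
ee_rot: [2.053, 2.378, 0.0]
force: [-1.7, -0.3, 7.9]
gripper_width: 0.449
```

Run:
```python
from h import *
for i in range(3):
    im=vision.capture("wrist"); st=readout.read_state();print(st["eef_pos"],st["force"],st["torque"])
cv2.imwrite("pics/p.png",im[:,:,::-1])
im=vision.capture("scene");cv2.imwrite("pics/p2.png",cv2.resize(im[140:320,200:520,::-1],(800,450),interpolation=cv2.INTER_CUBIC))
A=R.from_rotvec(st["ee_rot"]).as_matrix();print("tilt",np.arccos(-A[2,2]))
```

```text
[ 0.61867313 -0.00544058  0.04501694] [-1.4952165  -0.60529019  7.85230146] [-0.16293223  0.28400822  0.01861817]
[ 0.61866511 -0.00540317  0.04500178] [-2.40303955 -0.24525313  7.40832546] [-0.16991585  0.25263554 -0.01388664]
[ 0.6186636  -0.00543872  0.04501601] [-2.44015355 -1.08563901  7.38248289] [-0.14447144  0.19834777 -0.03621886]
tilt 0.0002880362939455759
```

View pics/p.png

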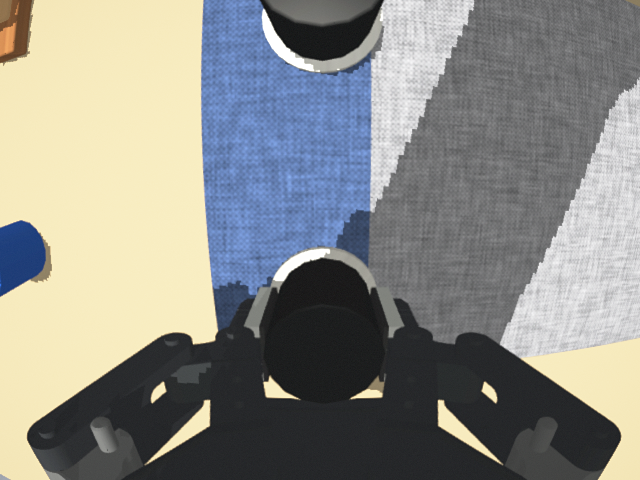

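View pics/p2.png

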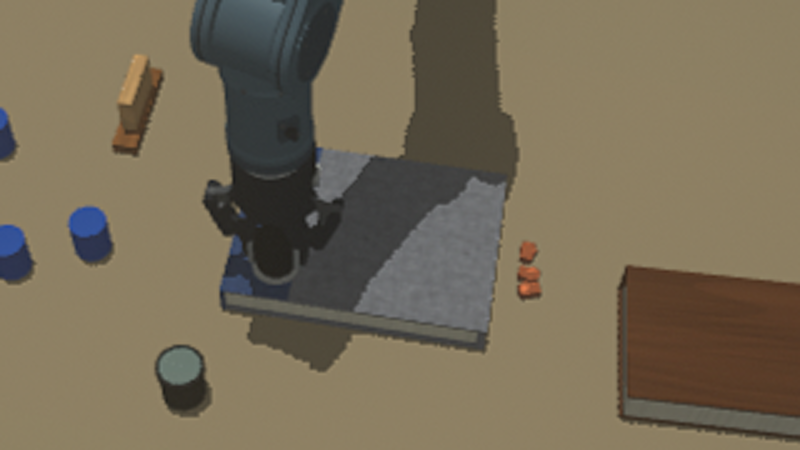

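The cap sits on the flange, which shows evenly round it at (325,270). The scraper stands clear and the bits are on the desk. I raise the push to about 11 N and hold it.

Emit:
{"method": "drive_tool", "body": {
  "motion": [
    [[0, 0, 0.015, 0], [0, 0, 0.015, 0], [0, 0, 0.015, 0], [0, 0, 0.015, 0], [0, 0, 0.015, 0], [0, 0, 0.015, 0], [0, 0, 0.015, 0], [0, 0, 0.015, 0]]
  ]
}}

```text
time_s: 23.05
eef_pos: [0.6187, -0.0054, 0.045]
ee_rot: [2.053, 2.377, 0.001]
force: [-1.7, -0.2, 8.0]
gripper_width: 0.448
```

Emit:
{"method": "drive_tool", "body": {
  "motion": [
    [[0, 0, 0, 0], [0, 0, 0, 0], [0, 0, 0, 0], [0, 0, 0, 0], [0, 0, 0, 0], [0, 0, 0, 0]]
  ]
}}

```text
time_s: 23.55
eef_pos: [0.6187, -0.0054, 0.045]
ee_rot: [2.053, 2.378, 0.0]
force: [-2.0, -1.5, 8.9]
gripper_width: 0.448
```

Emit:
{"method": "drive_tool", "body": {
  "motion": [
    [[0, 0, 0.02, 0], [0, 0, 0.02, 0], [0, 0, 0.02, 0], [0, 0, 0.02, 0], [0, 0, 0.02, 0], [0, 0, 0.02, 0]]
  ]
}}

```text
time_s: 24.05
eef_pos: [0.6187, -0.0054, 0.045]
ee_rot: [2.053, 2.378, 0.001]
force: [-2.3, -1.5, 10.5]
gripper_width: 0.449
```

Run:
```python
from h import *
from plant import close_job
for i in range(3):
    vision.capture("wrist"); st=readout.read_state();print(st["eef_pos"],st["force"])
if 6<st["force"][2]<16: print(close_job())
```

```text
[ 0.61866505 -0.00541959  0.04498722] [-3.16834604 -0.16340021 10.76466483]
[ 0.61866633 -0.00540695  0.04498747] [-1.68374418 -0.2536746  11.43095894]
[ 0.61868804 -0.00542313  0.04501373] [-1.44916698  0.33715479  9.93679801]
the job is handed in; nothing more can be done
None
```

I finished all the steps and handed the job in at about 24 s of the 64 s allowed. The handover gives no verdict, so what follows rests on my own checks.

- **Wax bits:** I wiped all three off the +y edge with the scraper held by its rib. The last pictures show them on the desk beside the volume.
- **Scraper:** it stands upright on the desk, let go and well clear of the volume.
- **Cap:** I took the black cap from among the blue ones and pressed it over the bare post. The force rose to about 17 N, dropped to zero at the click, and the cap went on down to the flange. I was still gripping it and pushing with 10 to 11 N at handover. The tool height was 45 mm, exactly the height for a home cap, with 0.3 mrad of tilt.
- **Bystanders:** the loupe, old book and pencil cup look unmoved in the pictures that show them. I did not measure their positions again.

**Disagreement:** my position estimates for the post differed by about 1 to 3 mm between the cameras. I went with the wrist view, and the small sideways force of 1.5 to 3 N while pressing may come from that.

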